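# Focus the board camera by four clicks and hold

## Task

Bring the inspection camera down into focus: take the orange knob of its spring-loaded ratchet lever, advance the lever from its rest exactly four clicks, never going on to the fifth, and finish still holding it steady at the fourth click, because the lever springs back if it is let go. Leave the component reel, the white bottle and the hand scanner where they are.

Things in the scene. Friction and masses are not known exactly. Their poses are not given: they have to be found in the camera images.
- stand: Inspection camera stand, fixed, placed anew each time: black base plate 180 x 380 mm, 16 mm high. Origin on the table, z up; the plate spans its x -60..120, y -210..170 mm. At (85, -140) mm a steel column 26 mm thick, 346 mm high, carries a red and black camera head (x -35..110, y -175..-105, 160 to 340 mm high) over a small board. The lever is at the +y end.
- lever_pivot (a point): Point on the lever's upright hinge axis, 52 mm above the table, at stand (0, 100) mm, over the lever's black hub (44 mm across, top at 48 mm). Below the lever lies a flat aluminium dial, 156 mm across, top at 22 mm, with a black tick under each click position 0 to 7.
- lever_knob (a point): Mid-height of the orange upright knob on the lever's end: cylinder 20 mm across, 26 to 74 mm above the table, 100 mm from the hinge axis; this point is 52 mm up. The steel bar to the hub is 14 mm wide, top at 34 mm. At rest it lies from the pivot at (-91, -41) mm in stand axes, and travels towards the stand's +y. Pinch it from above with fingertips above the bar; 60 mm is clear round its path.
- focus_lever (a joint): Ratchet lever angle, rad: 0 at its rest stop, where it starts; grows clockwise seen from above; end stop 1.466. A click position every 12 degrees (0.2094 rad, 21 mm at the knob); the fourth is 0.838. Push needed at the knob: 3 to 5 N in a position, rising to 6 to 8 N a third of the way on, then falling to 1 to 3 N at three quarters: the click. It springs back to 0 if let go.
- reel: Blue component reel lying flat, 90 mm in diameter, 16 mm high, loose; origin under its centre. Leave alone.
- bottle: White bottle with a blue cap, 48 mm in diameter, 110 mm high, loose, upright; origin under its centre. Leave alone.
- scanner: Black hand scanner lying on its side, head 65 x 85 mm, 40 mm high, grey handle reaching 110 mm along its x; loose; origin under its head. Leave alone.

How it is judged:
On the way:
1. the gripper's fingers have taken the lever off its rest to the first click (value of joint focus_lever above 0.15 rad and contact force between the fingers and focus_lever above 0.5 N), for 0.1 s.
At the end, for the whole second after the job is handed in: The lever stands still at the fourth click position (0.838 rad, within 0.08 rad), held there by the gripper's fingers with more than 1 N; the reel, the bottle (upright) and the scanner are within 25 mm of where they began (value of joint focus_lever between 0.758 and 0.917 rad and velocity of joint focus_lever between -0.1 and 0.1 rad/s and contact force between the fingers and focus_lever above 1 N and distance of each of reel, bottle, scanner from where it was at the start of the episode below 0.025 m and angle between bottle's own z axis and vertical below 0.2 rad); the arm keeps its last pose, push and grip.
It fails at once if the lever goes on into the fifth click (beyond 0.963 rad) (value of joint focus_lever above 0.963 rad).
It fails at once if the blue component reel is shifted by more than 25 mm (distance of reel from where it was at the start of the episode above 0.025 m).
It fails at once if the white bottle is shifted by more than 25 mm (distance of bottle from where it was at the start of the episode above 0.025 m).
It fails at once if the hand scanner is shifted by more than 25 mm (distance of scanner from where it was at the start of the episode above 0.025 m).
It also fails if it takes over 51 s, if anything falls off the work surface, if the arm or the gripper's body presses on something with over 40 N, if the wrist force passes 120 N, or if a joint passes its speed limit or range.

## Robot

A 6-joint arm with a two-finger parallel gripper is mounted at the origin on the work surface. World frame = base frame: x ahead of the robot, y to its left, z up, the work surface at z = 0. Lengths are in m, angles in rad, forces in N, time in s.
With the tool pointing down it reaches from about 0.25 to 0.775 m from the base axis. Payload 4 kg.
Tool frame: the origin (TCP) lies midway between the tips of the shut fingers; the grasp point (between the pads) lies 19 mm behind it; y points along the fingers, x is the direction in which the jaws open and shut, and the axes are right-handed (so a half turn about y gives the same grasp; the last joint's range is limited). The gripper opens to 94 mm and grips with 3 to 60 N. Pads are 16 mm wide; open, the fingers measure 119 mm over their backs; the gripper's body (75 mm by 177 mm) begins 78 mm behind the grasp point.
Start: joints at [-1.298, 0.087, 1.371, -0, 1.684, -0.103], TCP at [0.202, -0.512, 0.206] pointing down, gripper open.
Joint ranges: [-3.1, 3.1], [-0.76, 2.03], [0.27, 2.55], [-1.08, 4.22], [0.17, 2.65], [-2.57, 2.57]. Speed limits (rad/s): [2.79, 2.79, 3.14, 3.14, 3.14, 3.14].

## Interface

Orientations are given as a unit quaternion [w, x, y, z].
In Python, from plant import monitor, read_camera, camera_params, r gives the robot as it stands.
- The arm moves only by the tool play_rows, never from a script. Its arguments are lists of equal length, an entry for each row: "jaw": the closure, from 0 (fully open) to 1 (shut); "travel": the shift along the tool's x, y, z in cm, a list of three; "spin": the turn about the tool's y in degrees. A call has 1 to 10 rows; each row shifts and turns the pose as measured when the row begins, along the tool's axes as they then stand; what a row does not reach is not made up. A row lasts 1/12 s, in which the tool goes at most 41.7 mm and 7.16 degrees, less where a joint would pass 70% of its speed; a pose out of reach is approached as far as the arm can. A call is refused whole if a number of a shift passes 4.17 or a number of a turn 7.16, either way. A call with a gripper value outside its range is refused whole. The fingers move at their own pace and stop on an object; "squeeze" is the grip in N (left out, the last holds). Time passes only in rows, so rows that do not move let the fingers close. It gives the time, the measured TCP pose, the force and the opening at its end, in the units of the state.
- monitor.state(): the state, without advancing time (a new reading comes with each control period).
- read_camera(name): name is "side" or "top" or "wrist"; returns the picture (480x640x3 uint8, red, green, blue); there is no depth.
- camera_params(name): a dict with "mtx" (3x3 intrinsics, pixels), "R" (3x3) and "t" (3): a world point X has camera coordinates R X + t. Camera axes: x right, y down, z forward; pixel columns grow to the right and rows downward; lengths in m; the calibration is good to about 2 mm. A picture is of the moment at which its call begins: read the wrist's pose just before it. camera_params takes no time and is no camera call; for the wrist camera it gives the pose at the moment of the call.
- r.job_done(): hands the job in, once; it reports no verdict.
The state is a dict: "time": time; "joint_positions": joint angles; "dq": joint speeds; "joint_efforts": joint torques, N m; "tcp_pos": TCP position; "ee_rot": TCP orientation; "wrist_force": force on the tool from outside, world axes, zero at the start; "torque": the same for the moment, N m; "grip_width": finger opening in m.
Only numpy, scipy, OpenCV 4.12 (cv2) and the standard library are available. Lean on these libraries where they do the work, as an engineer would, in place of code of your own. Each camera call takes 0.05 s, during which the arm holds its last target.

## Working session

There is one attempt and no reset: what is moved stays moved. The work goes in short steps, Python scripts to look and compute and a tool call to move; the robot and the scene stay as the last step left them, time stands still between calls to the robot, and variables do not carry over. Pictures are saved under pics/ and viewed, and the job is handed in when it is done.

Besides the shell and the picture viewer there is one more tool, called after "Emit:" as name([rows], argument=value, ...), one row to a line, values as JSON. play_rows: Moves the arm, as the interface text tells. Its arguments: {"type":"object","properties":{"jaw":{"type":"array"},"travel":{"type":"array"},"spin":{"type":"array"},"squeeze":{"type":"number"}},"required":["jaw","travel","spin"]}

```bash
ls; mkdir -p pics
python3 - <<'E'
from plant import monitor, read_camera, camera_params, r
import cv2
print(monitor.state())
for n in ("top","side"):
    im=read_camera(n); cv2.imwrite(f"pics/{n}0.png",im[:,:,::-1]); p=camera_params(n); print(n,p)
E
```

```text
pics
{'time': 0.0, 'joint_positions': array([-1.29809786e+00,  8.79707087e-02,  1.37221784e+00, -1.61539371e-05,
        1.68357951e+00, -1.03100562e-01]), 'dq': array([ 1.01336518e-04, -1.10342146e-04,  7.41233461e-05, -2.00545576e-04,
        5.56560594e-06, -1.18492985e-03]), 'joint_efforts': array([ 4.45300775e-04, -3.40183926e+01, -3.02423751e+01,  7.19132717e-02,
        3.31149227e-02, -1.79520803e-04]), 'tcp_pos': array([ 0.20170507, -0.51110766,  0.20431406]), 'ee_rot': array([ 0.58508807, -0.58410508,  0.39839339, -0.39721016]), 'wrist_force': array([ 0.06515243, -0.36365696, -0.2186548 ]), 'torque': array([ 0.01209468, -0.01859819,  0.06715924]), 'grip_width': 0.09380242417241895}
top {'mtx': array([[609.3361702 ,   0.        , 317.82591648],
       [  0.        , 609.3361702 , 241.80026043],
       [  0.        ,   0.        ,   1.        ]]), 'R': array([[ 0.01861139, -0.99977033, -0.01062564],
       [-0.9943911 , -0.01740249, -0.104324  ],
       [ 0.10411512,  0.01250766, -0.9944866 ]]), 't': array([0.08013279, 0.54723066, 1.26406144])}
side {'mtx': array([[434.88225832,   0.        , 317.17585707],
       [  0.        , 434.88225832, 244.22564612],
       [  0.        ,   0.        ,   1.        ]]), 'R': array([[-0.88894925, -0.45761588, -0.01889293],
       [-0.20084597,  0.42656534, -0.88187466],
       [ 0.41161892, -0.78014724, -0.47110524]]), 't': array([0.50379915, 0.1403664 , 0.7484793 ])}
```

View pics/top0.png

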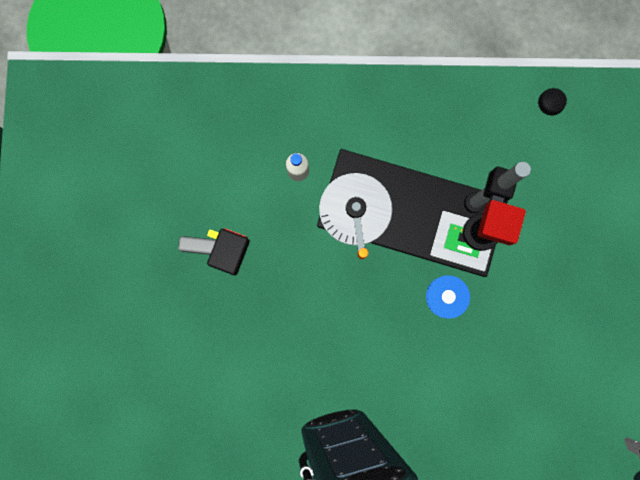

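View pics/side0.png

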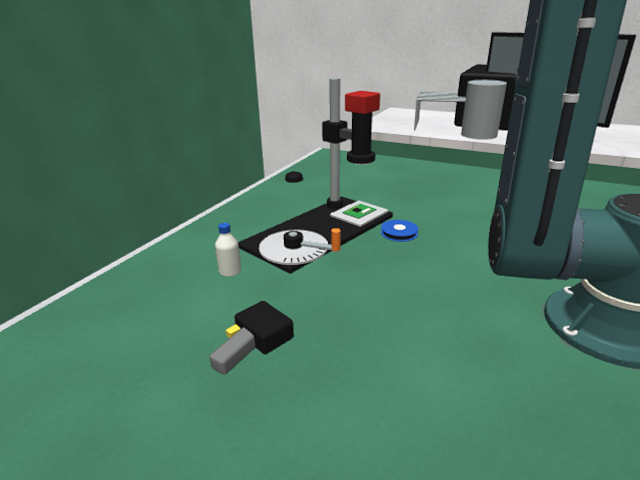

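```bash
cat > h.py <<'E'
import numpy as np, cv2
from plant import monitor, read_camera, camera_params, r
def ray(p,uv,z):
    m,R,t=p["mtx"],p["R"],p["t"]
    d=R.T@np.linalg.inv(m)@np.array([uv[0],uv[1],1.]); c=-R.T@t
    return c+d*(z-c[2])/d[2]
def proj(p,X):
    q=p["R"]@np.asarray(X)+p["t"]; q=p["mtx"]@q; return q[:2]/q[2]
def blob(im,lo,hi):
    h=cv2.cvtColor(im,cv2.COLOR_RGB2HSV); m=cv2.inRange(h,lo,hi)
    n,l,s,c=cv2.connectedComponentsWithStats(m); 
    return [(s[i].tolist(),c[i].round(2).tolist()) for i in range(1,n) if s[i,4]>25], m
E
python3 - <<'E'
from h import *
top=cv2.imread("pics/top0.png")[:,:,::-1].copy(); side=cv2.imread("pics/side0.png")[:,:,::-1].copy()
pt,ps=camera_params("top"),camera_params("side")
for n,im in(("top",top),("side",side)):
    print(n,"orange",blob(im,(8,150,120),(18,255,255))[0]); 
    print(n,"dial",[b for b in blob(im,(0,0,170),(180,40,255))[0] if b[0][4]>200])
crop=cv2.resize(top[130:300,270:540],None,fx=2.9,fy=2.9,interpolation=cv2.INTER_CUBIC)
cv2.imwrite("pics/crop0.png",crop[:,:,::-1])
for nm,uv,z in(("c1",(341,150),.016),("c2",(318,227),.016),("c3",(487,276),.016)): print(nm,ray(pt,uv,z))
E
```

```text
top orange []
top dial [([7, 0, 633, 68, 11517], [336.48, 43.3]), ([286, 153, 21, 22, 237], [296.21, 165.52]), ([319, 173, 73, 77, 3629], [355.5, 208.35]), ([431, 211, 60, 60, 1201], [455.47, 243.71]), ([180, 238, 34, 14, 348], [196.03, 244.64])]
side orange [([331, 228, 10, 23, 184], [335.49, 238.71])]
side dial [([0, 0, 529, 332, 31843], [358.04, 73.49]), ([591, 0, 49, 159, 3355], [624.69, 101.25]), ([331, 201, 57, 24, 445], [359.0, 213.05]), ([259, 231, 67, 32, 1004], [284.95, 249.86]), ([297, 230, 34, 18, 301], [313.82, 238.89]), ([215, 234, 22, 29, 323], [224.76, 244.15])]
c1 [0.74887551 0.04345517 0.016     ]
c2 [0.57904462 0.09038623 0.016     ]
c3 [ 0.48029456 -0.27063625  0.016     ]
```

View pics/crop0.png

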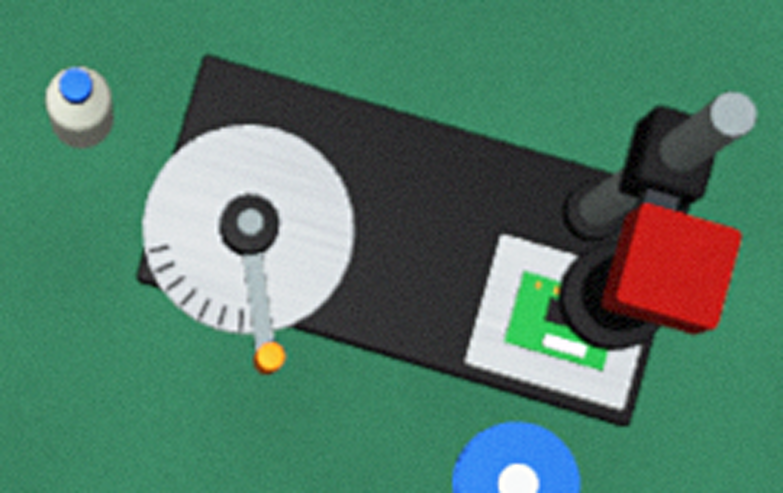

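Run:
```python
from h import *
from scipy.optimize import least_squares
top=cv2.imread("pics/top0.png")[:,:,::-1].copy(); side=cv2.imread("pics/side0.png")[:,:,::-1].copy()
pt,ps=camera_params("top"),camera_params("side")
print(blob(top,(10,140,120),(28,255,255))[0])
b,m=blob(top,(0,0,150),(180,45,255))
m[:170]=0;m[255:]=0;m[:,:312]=0;m[:,400:]=0
cnt=max(cv2.findContours(m,cv2.RETR_EXTERNAL,cv2.CHAIN_APPROX_NONE)[0],key=len)
hull=cv2.convexHull(cnt); print(cv2.fitEllipse(hull), len(cnt))
dial=cv2.fitEllipse(hull)[0]
f=lambda u,v:(270+u/2.9-.33,130+v/2.9-.33)
def P(th,x,y,z):
    c,s=np.cos(th[2]),np.sin(th[2]); return np.array([th[0]+c*x-s*y,th[1]+s*x+c*y,z])
obs=[(pt,f(206,55),(.12,.17,.016)),(pt,f(138,277),(-.06,.17,.016)),(pt,f(628,426),(-.06,-.21,.016)),
 (pt,dial,(0,.1,.022)),(pt,f(250,222),(0,.1,.05)),(pt,f(270,353),(-.091,.059,.074)),(ps,(335.5,239),(-.091,.059,.052))]
F=lambda th:np.concatenate([proj(p,P(th,*X))-uv for p,uv,X in obs])
s=least_squares(F,[.6,0,.2],loss='soft_l1');print(s.x,F(s.x).reshape(-1,2).round(2))
th=s.x
print("pivot",P(th,0,.1,.052))
for k in range(6):
    a0=np.arctan2(-.041,-.091)-k*np.radians(12)
    print(k,P(th,.1*np.cos(a0),.1+.1*np.sin(a0),.052).round(4),"lever ang world deg",np.degrees(a0+th[2])%360)
print("bottle",ray(pt,(297,166),.06),"scanner",ray(pt,(228,252),.04),ray(pt,(196,245),.03),"reel",ray(pt,(448,297),.016))
p=cv2.cvtColor
from scipy.spatial.transform import Rotation as Ro
q=monitor.state()["ee_rot"]; print(Ro.from_quat(q[[1,2,3,0]]).as_matrix().round(3))
```

```text
[([358, 248, 10, 10, 82], [362.65, 252.62])]
((355.23138427734375, 209.5530548095703), (71.63191223144531, 74.78579711914062), 168.59104919433594) 212
[ 0.59297841 -0.08507184 -0.27845196] [[-0.55 -1.44]
 [-1.32  0.41]
 [ 0.72  0.72]
 [ 0.07 -1.43]
 [ 0.1  -0.23]
 [ 0.28  0.59]
 [ 0.42 -0.18]]
pivot [0.62046516 0.01107637 0.052     ]
0 [ 0.5215 -0.0034  0.052 ] lever ang world deg 188.29979781511062
1 [0.5207 0.0175 0.052 ] lever ang world deg 176.29979781511062
2 [0.5242 0.0381 0.052 ] lever ang world deg 164.29979781511062
3 [0.5319 0.0576 0.052 ] lever ang world deg 152.29979781511062
4 [0.5435 0.075  0.052 ] lever ang world deg 140.2997978151106
5 [0.5585 0.0896 0.052 ] lever ang world deg 128.29979781511062
bottle [0.70165859 0.13630425 0.06      ] scanner [0.51967007 0.27841164 0.04      ] [0.53423492 0.34859095 0.03      ] reel [ 0.43431232 -0.18780101  0.016     ]
[[ 0.367 -0.001  0.93 ]
 [-0.93   0.002  0.367]
 [-0.002 -1.     0.   ]]
```

Emit:
play_rows([
  [-2.1,0,2.85],
  [-2.1,0,2.85],
  [-2.1,0,2.85],
  [-2.1,0,2.85],
  [-2.1,0,2.85],
  [-2.1,0,2.85],
  [-2.1,0,2.85],
  [-2.1,0,2.85],
  [-2.1,0,2.85],
  [-2.1,0,2.85],
], jaw=[0,0,0,0,0,0,0,0,0,0], spin=[0,0,0,0,0,0,0,0,0,0], squeeze=30)

```text
time: 0.93
tcp_pos: [0.3921, -0.2026, 0.1974]
ee_rot: [0.583, -0.58, 0.407, -0.398]
wrist_force: [-0.3, -0.3, -0.1]
grip_width: 0.0942
```

Emit:
play_rows([
  [-2.3,0,3.2],
  [-2.3,0,3.2],
  [-2.3,0,3.2],
  [-2.3,0,3.2],
  [-2.3,0,3.2],
  [-2.3,0,3.2],
  [0,0,0],
  [0,0,0],
  [0,0,0],
  [0,0,0],
], jaw=[0,0,0,0,0,0,0,0,0,0], spin=[0,0,0,0,0,0,-7,-7,-7,-7])

```text
time: 1.77
tcp_pos: [0.5277, 0.0159, 0.1918]
ee_rot: [0.666, -0.661, 0.252, -0.238]
wrist_force: [-0.2, 0.2, -0.1]
grip_width: 0.094
```

Emit:
play_rows([
  [0,0,0],
  [0,0,0],
  [0,0,0],
  [0,0,0],
  [0,0,0],
  [0,0,0],
  [0,0,0],
  [0,0,0],
  [0,0,0],
  [0,0,0],
], jaw=[0,0,0,0,0,0,0,0,0,0], spin=[-7,-7,-7,-7,-7,-7,-7,-7,-7,-7])

```text
time: 2.6
tcp_pos: [0.5241, 0.0174, 0.1843]
ee_rot: [0.689, -0.673, -0.18, 0.198]
wrist_force: [-0.7, 0.5, 0.9]
grip_width: 0.0938
```

Emit:
play_rows([
  [0,0,0],
  [0,0,0],
  [0,0,0],
  [0,0,0],
  [0,0,0],
  [0,0,0],
  [0,0,0],
  [0,0,0],
  [0,0,0],
  [0,0,0],
], jaw=[0,0,0,0,0,0,0,0,0,0], spin=[-7,-7,-7,-7,-7,-7,-7,-7,-7,-7])

```text
time: 3.43
tcp_pos: [0.5203, 0.0177, 0.1772]
ee_rot: [0.458, -0.426, -0.547, 0.557]
wrist_force: [0.0, -0.2, 0.2]
grip_width: 0.0938
```

```bash
cat >> h.py <<'E'
from scipy.spatial.transform import Rotation as Ro
PIV=np.array([.62047,.01108])
def report():
    s=monitor.state(); q=s["ee_rot"]; M=Ro.from_quat(q[[1,2,3,0]]).as_matrix(); p=s["tcp_pos"]
    gp=p-.019*M[:,1]
    d=gp[:2]-PIV
    print("t",round(s["time"],2),"tcp",p.round(4),"grasp",gp.round(4),"jawdir",np.degrees(np.arctan2(M[1,0],M[0,0])).round(2),"yaxis",M[:,1].round(4))
    print("grasp polar r",np.hypot(*d).round(4),"ang",(np.degrees(np.arctan2(d[1],d[0]))%360).round(2),"F",s["wrist_force"].round(2),"w",s["grip_width"].round(4),"q",s["joint_positions"].round(3))
    return s,M,p,gp
E
python3 - <<'E'
from h import *
s,M,p,gp=report()
K=np.array([.5215,-.0034,.058]); print("tool shift to grasp at knob cm",(M.T@(K-gp)*100).round(2))
im=read_camera("wrist"); cv2.imwrite("pics/w1.png",im[:,:,::-1])
E
```

```text
t 3.43 tcp [0.5203 0.0177 0.1772] grasp [0.5211 0.0174 0.1961] jawdir 102.61 yaxis [-0.0443  0.0165 -0.9989]Traceback (most recent call last):
  File "<stdin>", line 2, in <module>
  File "h.py", line 20, in report
    print("grasp polar r",np.hypot(*d).round(4),"ang",(np.degrees(np.arctan2(d[1],d[0]))%360).round(2),"F",s["wrist_force"].round(2),"w",s["grip_width"].round(4),"q",s["joint_positions"].round(3))
                                                                                                                                         ^^^^^^^^^^^^^^^^^^^^^
AttributeError: 'float' object has no attribute 'round'
```

```bash
sed -i 's/s\["grip_width"\].round(4)/round(float(s["grip_width"]),4)/' h.py
python3 - <<'E'
from h import *
s,M,p,gp=report()
K=np.array([.5215,-.0034,.058]); print("tool shift to grasp at knob cm",(M.T@(K-gp)*100).round(2))
im=read_camera("wrist"); cv2.imwrite("pics/w1.png",im[:,:,::-1])
P=camera_params("wrist"); print("knob top pred px",proj(P,[.5215,-.0034,.074]), proj(P,[*PIV,.048]))
print(blob(im,(8,140,120),(28,255,255))[0])
E
```

```text
t 3.43 tcp [0.5203 0.0177 0.1772] grasp [0.5211 0.0174 0.1961] jawdir 102.61 yaxis [-0.0443  0.0165 -0.9989]
grasp polar r 0.0996 ang 176.35 F [ 0.03 -0.18  0.23] w 0.0938 q [-0.083  0.063  1.453  0.013  1.671 -1.874]
tool shift to grasp at knob cm [-2.4  13.76 -0.13]
knob top pred px [292.62027744 250.21210503] [286.33046588 369.30777117]
[([279, 230, 30, 35, 819], [294.14, 247.64]), ([57, 354, 19, 19, 258], [65.53, 363.7]), ([23, 360, 34, 83, 1215], [37.69, 407.23]), ([604, 361, 28, 82, 618], [620.42, 404.75])]
```

View pics/w1.png

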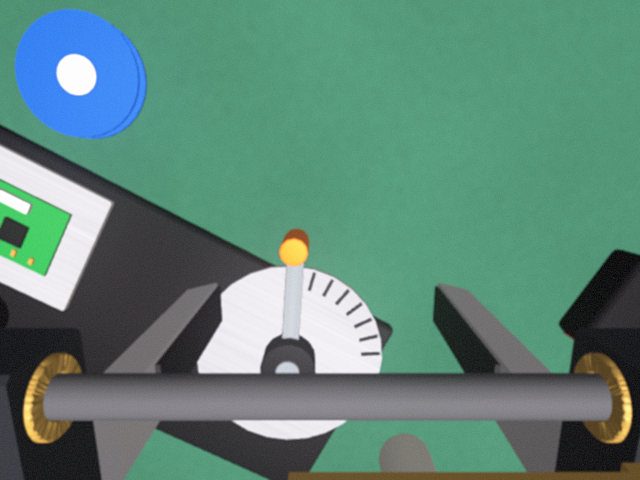

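Emit:
play_rows([
  [-1.2,0,0],
  [-1.2,0,-0.1],
  [0,3.3,0],
  [0,3.3,0],
  [0,3.3,0],
  [0,2.0,0],
], jaw=[0,0,0,0,0,0], spin=[2,2,0,0,0,0])

```text
time: 3.98
tcp_pos: [0.5278, -0.0111, 0.0599]
ee_rot: [0.479, -0.458, -0.526, 0.533]
wrist_force: [-0.8, -0.2, -0.3]
grip_width: 0.0939
```

Run:
```python
from h import *
s,M,p,gp=report()
K=np.array([.5215,-.0034,.058]); print("tool shift to grasp at knob cm",(M.T@(K-gp)*100).round(2))
for n in("wrist","side"):
    im=read_camera(n); cv2.imwrite(f"pics/{n}2.png",im[:,:,::-1])
```

```text
t 3.98 tcp [ 0.5278 -0.0111  0.0599] grasp [ 0.5284 -0.0113  0.0789] jawdir 97.05 yaxis [-0.0283  0.0121 -0.9995]
grasp polar r 0.0948 ang 193.66 F [-0.77 -0.18 -0.25] w 0.0939 q [-0.134  0.136  1.612  0.008  1.424 -1.829]
tool shift to grasp at knob cm [0.84 2.12 0.53]
```

View pics/wrist2.png

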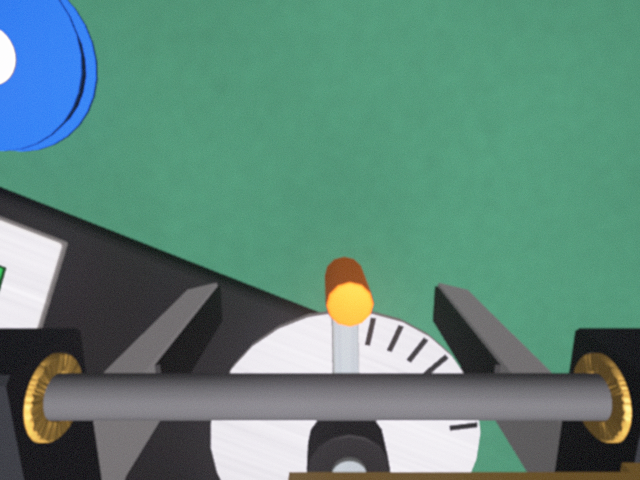

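View pics/side2.png

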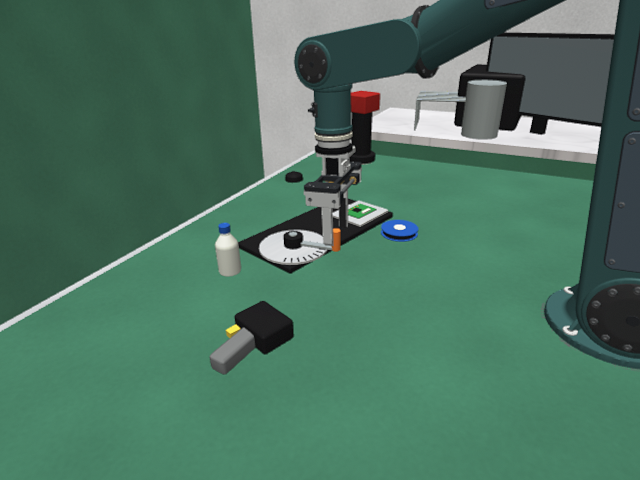

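Emit:
play_rows([
  [0.8,0,0.5],
  [0,1.0,0],
  [0,0.7,0],
], jaw=[0,0,0], spin=[0,0,0])

```text
time: 4.33
tcp_pos: [0.5226, -0.0046, 0.0457]
ee_rot: [0.48, -0.46, -0.525, 0.532]
wrist_force: [0.1, 0.0, 0.1]
grip_width: 0.0938
```

Run:
```python
from h import *
s,M,p,gp=report()
K=np.array([.5215,-.0034,.058]); print("tool shift to grasp at knob cm",(M.T@(K-gp)*100).round(2))
for n in("wrist",):
    im=read_camera(n); cv2.imwrite(f"pics/{n}3.png",im[:,:,::-1])
```

```text
t 4.33 tcp [ 0.5226 -0.0046  0.0457] grasp [ 0.5231 -0.0049  0.0647] jawdir 96.71 yaxis [-0.0265  0.0118 -0.9996]
grasp polar r 0.0987 ang 189.3 F [0.06 0.01 0.12] w 0.0938 q [-0.123  0.135  1.643  0.009  1.391 -1.813]
tool shift to grasp at knob cm [0.15 0.68 0.12]
```

View pics/wrist3.png

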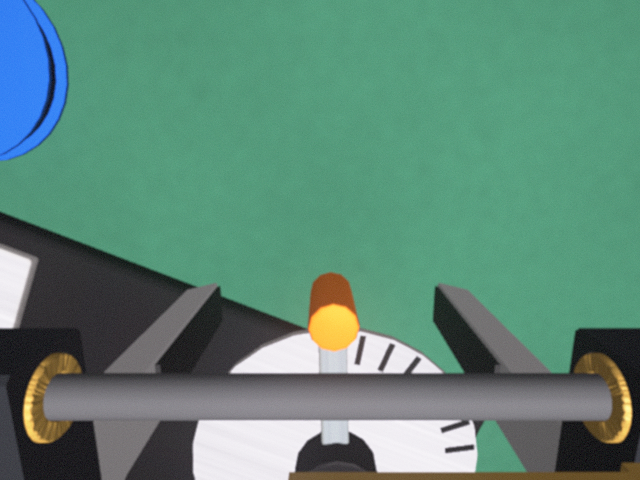

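Emit:
play_rows([
  [0.1,0.6,0.1],
  [0,0,0],
  [0,0,0],
  [0,0,0],
  [0,0,0],
  [0,0,0],
  [0,0,0],
  [0,0,0],
], jaw=[0,0.5,1,1,1,1,1,1], spin=[0,0,0,0,0,0,0,0], squeeze=30)

```text
time: 5.05
tcp_pos: [0.5234, -0.0035, 0.0418]
ee_rot: [0.478, -0.462, -0.526, 0.53]
wrist_force: [-0.8, -0.1, 0.4]
grip_width: 0.0508
```

Run:
```python
from h import *
s,M,p,gp=report()
```

```text
t 5.05 tcp [ 0.5234 -0.0035  0.0418] grasp [ 0.5238 -0.0037  0.0608] jawdir 96.71 yaxis [-0.0208  0.0111 -0.9997]
grasp polar r 0.0978 ang 188.69 F [-0.78 -0.11  0.35] w 0.0508 q [-0.121  0.136  1.65   0.009  1.378 -1.81 ]
```

Emit:
play_rows([
  [0,0,0.2],
  [0,0,0],
  [0,0,0],
  [0,0,0],
  [0,0,0],
  [0,0,0],
  [0,0,0],
  [0,0,0],
], jaw=[1,1,1,1,1,1,1,1], spin=[0,0,0,0,0,0,0,0])

```text
time: 5.72
tcp_pos: [0.5211, -0.0027, 0.0421]
ee_rot: [0.478, -0.461, -0.527, 0.53]
wrist_force: [0.3, 1.4, 0.2]
grip_width: 0.0197
```

Run:
```python
from h import *
s,M,p,gp=report()
for n in("wrist",):
    im=read_camera(n); cv2.imwrite(f"pics/{n}4.png",im[:,:,::-1])
```

```text
t 5.72 tcp [ 0.5211 -0.0027  0.0421] grasp [ 0.5215 -0.003   0.0611] jawdir 96.73 yaxis [-0.0207  0.0123 -0.9997]
grasp polar r 0.0999 ang 188.08 F [0.3  1.36 0.18] w 0.0197 q [-0.121  0.131  1.655  0.01   1.378 -1.811]
```

View pics/wrist4.png

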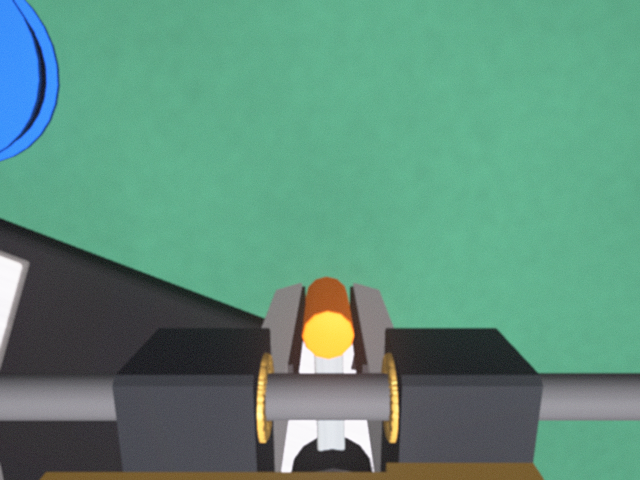

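Emit:
play_rows([
  [0.5,0,0],
  [0.5,0,0],
  [0.5,0,0],
  [0.5,0,0],
], jaw=[1,1,1,1], spin=[2.9,2.9,2.9,2.9])

```text
time: 6.1
tcp_pos: [0.5203, 0.0132, 0.0421]
ee_rot: [0.529, -0.516, -0.472, 0.481]
wrist_force: [-0.9, 2.6, 1.0]
grip_width: 0.0197
```

Run:
```python
from h import *
s,M,p,gp=report()
```

```text
t 6.1 tcp [0.5203 0.0132 0.0421] grasp [0.5207 0.0131 0.0611] jawdir 84.73 yaxis [-0.021   0.0045 -0.9998]
grasp polar r 0.0998 ang 178.82 F [-0.92  2.58  1.  ] w 0.0197 q [-0.085  0.13   1.657  0.003  1.377 -1.565]
```

Emit:
play_rows([
  [0.5,0,0],
  [0.5,0,0],
  [0.5,0,0],
  [0.5,0,0],
  [0.5,0,0],
], jaw=[1,1,1,1,1], spin=[2,2,2,2,2])

```text
time: 6.52
tcp_pos: [0.5227, 0.0334, 0.0419]
ee_rot: [0.568, -0.56, -0.418, 0.434]
wrist_force: [-2.5, -1.9, 1.1]
grip_width: 0.0194
```

Run:
```python
from h import *
s,M,p,gp=report()
```

```text
t 6.52 tcp [0.5227 0.0334 0.0419] grasp [0.5232 0.0335 0.0609] jawdir 74.15 yaxis [-0.0255 -0.0048 -0.9997]
grasp polar r 0.0998 ang 167.01 F [-2.5  -1.9   1.07] w 0.0194 q [-0.04   0.14   1.645 -0.006  1.382 -1.333]
```

Emit:
play_rows([
  [0.5,0,0],
  [0.5,0,0],
  [0.5,0,0],
  [0.5,0,0],
  [0.5,0,0],
  [0.5,0,0],
], jaw=[1,1,1,1,1,1], spin=[2.3,2.3,2.3,2.3,2.3,2.3])

```text
time: 7.02
tcp_pos: [0.531, 0.0567, 0.0418]
ee_rot: [0.616, -0.612, -0.338, 0.362]
wrist_force: [-3.0, -0.2, 1.0]
grip_width: 0.0193
```

Run:
```python
from h import *
s,M,p,gp=report()
```

```text
t 7.02 tcp [0.531  0.0567 0.0418] grasp [0.5316 0.0569 0.0608] jawdir 59.41 yaxis [-0.0332 -0.0113 -0.9994]
grasp polar r 0.1 ang 152.73 F [-2.96 -0.23  1.01] w 0.0193 q [ 0.007  0.169  1.613 -0.011  1.393 -1.027]
```

Emit:
play_rows([
  [0.5,0,0],
  [0.5,0,0],
  [0.5,0,0],
  [0.4,0,0],
], jaw=[1,1,1,1], spin=[2.3,2.3,2.3,2.3])

```text
time: 7.35
tcp_pos: [0.5392, 0.0704, 0.0419]
ee_rot: [0.643, -0.64, -0.282, 0.311]
wrist_force: [-1.2, 0.3, -0.3]
grip_width: 0.0198
```

Run:
```python
from h import *
s,M,p,gp=report()
```

```text
t 7.35 tcp [0.5392 0.0704 0.0419] grasp [0.54   0.0707 0.0608] jawdir 49.63 yaxis [-0.0396 -0.0135 -0.9991]
grasp polar r 0.1002 ang 143.48 F [-1.19  0.27 -0.29] w 0.0198 q [ 0.033  0.194  1.583 -0.012  1.404 -0.83 ]
```

Emit:
play_rows([
  [0.4,0,0],
  [0.2,0,0],
], jaw=[1,1], spin=[0,0])

```text
time: 7.52
tcp_pos: [0.5423, 0.075, 0.0417]
ee_rot: [0.644, -0.64, -0.281, 0.312]
wrist_force: [-5.6, -2.8, 1.7]
grip_width: 0.0197
```

Run:
```python
from h import *
s,M,p,gp=report()
im=read_camera("wrist"); cv2.imwrite("pics/wrist5.png",im[:,:,::-1])
report()
im=read_camera("top"); cv2.imwrite("pics/top5.png",cv2.resize(im[130:300,170:500],None,fx=2.4,fy=2.4)[:,:,::-1])
report()
```

```text
t 7.52 tcp [0.5423 0.075  0.0417] grasp [0.5431 0.0752 0.0607] jawdir 49.56 yaxis [-0.0421 -0.0131 -0.999 ]
grasp polar r 0.1005 ang 140.33 F [-5.58 -2.83  1.67] w 0.0197 q [ 0.041  0.204  1.572 -0.012  1.409 -0.821]
t 7.57 tcp [0.5424 0.075  0.0417] grasp [0.5432 0.0753 0.0607] jawdir 49.56 yaxis [-0.042  -0.0132 -0.999 ]
grasp polar r 0.1005 ang 140.3 F [-5.16 -1.16  2.76] w 0.0196 q [ 0.041  0.204  1.571 -0.012  1.409 -0.821]
t 7.62 tcp [0.5423 0.0749 0.0417] grasp [0.5431 0.0752 0.0607] jawdir 49.57 yaxis [-0.0419 -0.0132 -0.999 ]
grasp polar r 0.1005 ang 140.37 F [-4.38 -0.78  2.98] w 0.02 q [ 0.041  0.204  1.572 -0.012  1.408 -0.822]
```

View pics/wrist5.png

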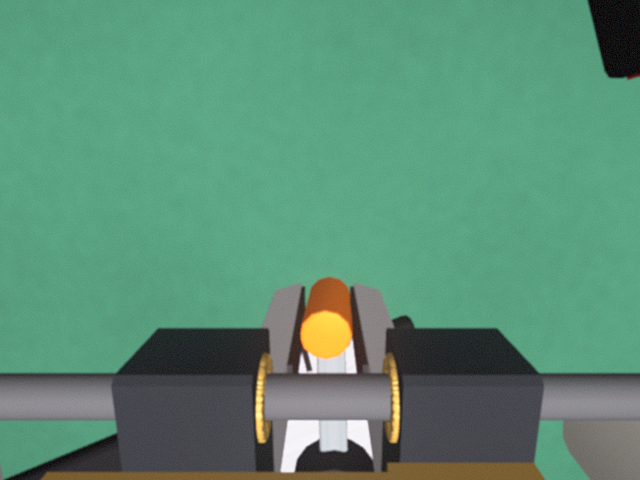

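View pics/top5.png

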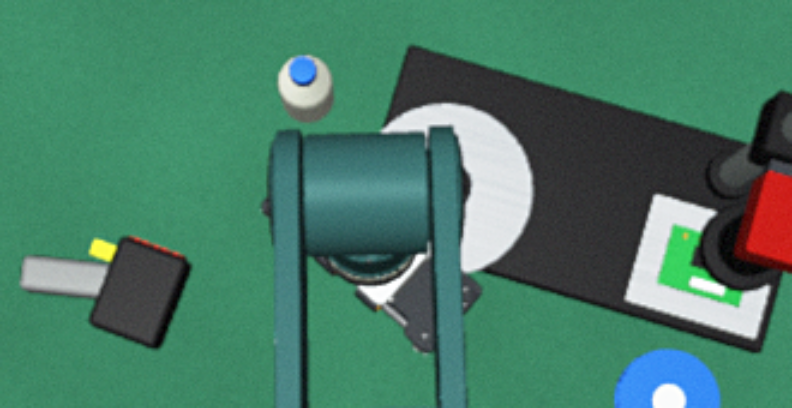

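Run:
```python
from h import *
for i in range(12): im=read_camera("side")
s,*_=report(); print("lever est rad",np.radians(188.08-140.37), "dq",s["dq"].round(4))
cv2.imwrite("pics/side6.png",im[:,:,::-1])
t=read_camera("top"); a=cv2.imread("pics/top0.png")[:,:,::-1]
for n,(x0,x1,y0,y1) in dict(bottle=(280,312,145,185),scanner=(170,255,220,280),reel=(420,475,270,322)).items(): print(n,"mean diff",np.abs(t[y0:y1,x0:x1].astype(int)-a[y0:y1,x0:x1]).mean().round(2))
report()
```

```text
t 8.22 tcp [0.5423 0.0749 0.0417] grasp [0.5431 0.0751 0.0607] jawdir 49.55 yaxis [-0.0414 -0.0129 -0.9991]
grasp polar r 0.1005 ang 140.4 F [-4.87 -1.92  1.09] w 0.0198 q [ 0.041  0.203  1.572 -0.011  1.408 -0.821]
lever est rad 0.8326965861264948 dq [ 0.001  -0.0003  0.0004 -0.0011  0.0007 -0.0005]
bottle mean diff 5.44
scanner mean diff 4.84
reel mean diff 4.61
t 8.27 tcp [0.5423 0.0749 0.0417] grasp [0.5431 0.0751 0.0607] jawdir 49.55 yaxis [-0.0415 -0.0129 -0.9991]
grasp polar r 0.1005 ang 140.39 F [-4.64 -2.06  2.07] w 0.0202 q [ 0.041  0.203  1.572 -0.011  1.408 -0.821]
```

View pics/side6.png

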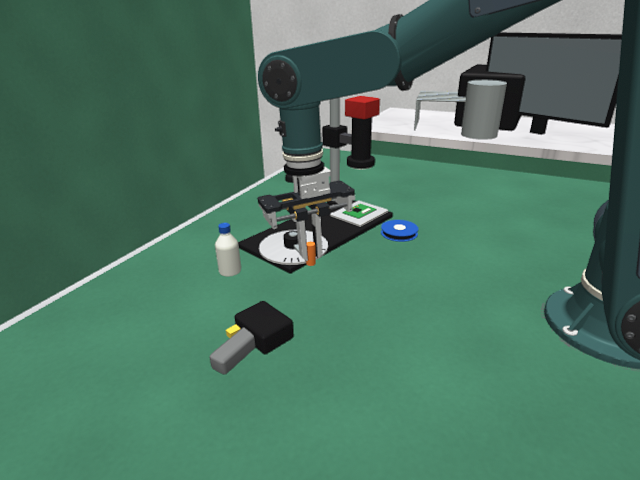

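Run:
```python
from h import *
im=cv2.imread("pics/side6.png")[:,:,::-1].copy(); p=camera_params("side")
print([b for b in blob(im,(8,150,120),(18,255,255))[0]], [proj(p,[*(PIV+.1*np.array([np.cos(a),np.sin(a)])),.052]).round(1) for a in np.radians([152.3,140.3,128.3])])
report(); r.job_done()
```

```text
[([307, 242, 8, 24, 176], [310.67, 253.05])] [array([318.9, 250.1]), array([310. , 252.7]), array([300.1, 254.3])]
t 8.27 tcp [0.5423 0.0749 0.0417] grasp [0.5431 0.0751 0.0607] jawdir 49.55 yaxis [-0.0415 -0.0129 -0.9991]
grasp polar r 0.1005 ang 140.39 F [-4.64 -2.06  2.07] w 0.0202 q [ 0.041  0.203  1.572 -0.011  1.408 -0.821]
the job is handed in; nothing more can be done
```

I pinched the orange knob from above with a 30 N grip, swung the lever four clicks along its arc, and handed the job in still holding it there at about 8.3 s.

- **Lever angle:** the gripper pose puts the lever at about 0.832 rad, against a target of 0.838 rad. The highest reading was about 0.834 rad, well short of 0.963. The side camera agrees: the knob is at pixel (310.7, 253.1), and I predicted (310.0, 252.7) for the fourth click.
- **Hold:** the pose stayed within about 0.2 mm for 0.7 s, with joint speeds near zero. The fingers were 20 mm apart on the knob, and the wrist force was about 5 N. I had no separate reading of the finger contact force.
- **Other objects:** the bottle, the scanner and the reel look unmoved in the top and side pictures, and the bottle is upright.

No check failed or disagreed. The gripper is tilted about 2.5° from vertical, which I left because it did not affect the hold.

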